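# Shutter the laser, draw the filter plate and hold it to the inspection lamp

## Task

The filter in the beam has to be checked for burn marks: first make the beam safe by lowering the hinged shutter fully closed over the laser's exit, then lift the cover flap of the filter housing and draw the hidden filter plate straight up out of its slot. Carry it to the inspection lamp and finish while still holding it there: still, upright, its window in front of the middle of the lit face and square to it, about 3 to 10 cm away, touching neither the lamp nor anything else. Leave the shutter closed and the loose things lying about where they are.

Things in the scene. Friction and masses are not known exactly. Their poses are not given: they have to be found in the camera images.
- shutter_hinge (a point): Middle of the hinge line of the laser's shutter, at the top of the exit face of the grey finned laser head (70 mm wide, 160 mm long, its top 13 mm above this point), which stands on the black breadboard 102 mm below this point. Axes fixed to the laser: x along the hinge line, y pointing back into the laser (the beam leaves towards -y), z up. The exit face lies at y = +5 mm.
- shutter (a joint): Angle of the shutter, a plain aluminium plate 44 mm wide (x), 46 mm long from the hinge line to its free edge, 3 mm thick. 0 = closed, hanging straight down over the exit (its stop); 1.57 = sticking straight out to -y of shutter_hinge; larger = tipped further up. It starts open and stays wherever it is left (friction hinge, about 0.5 N at the free edge).
- flap_hinge (a point): Middle of the hinge line of the cover flap, at the rear top edge of the filter housing, an aluminium box on a pedestal: 72 mm (x) by 50 mm (y) with a flat deck at the height of this point, 105 mm above the breadboard. Axes fixed to the housing: y along the hinge line and along the beam, x pointing away from the robot's side, z up. The centre of the deck, with the slot, lies at x = -38.5 mm.
- flap (a joint): Angle of the cover flap, a hood of folded aluminium sheet (72 x 50 mm, 32 mm high) that stands on the deck, a thin black seal under its rim. 0 = shut, grows as the front edge lifts up and back about the hinge, to a stop at 1.9 rad. It stays wherever it is left (friction hinge, about 1 N at the knob).
- flap_knob (a point): Centre of the black ball knob (15 mm diameter, on an 8 mm stem) on top of the flap; it turns with the flap. Shut, it lies 60.5 mm towards -x from and 46 mm above flap_hinge; the ball's centre is 14 mm above the sheet.
- filter_grip (a point): Centre of the grip block on top of the filter plate: 24 mm wide (x), 10 mm thick (y), 26 mm high (z). The plate below is a black frame 60 mm wide (x), 6 mm thick (y), 60 mm high; its top edge is 13 mm and its underside 73 mm below this point. z up. At the start the plate stands upright in the slot under the flap, frame flush with the deck (1.5 mm play at each face), block standing 26 mm proud; y is along the beam. Mass about 80 g.
- filter_window (a point): Centre of the filter's 46 mm square window, 43 mm below filter_grip; same axes (y is square to the window).
- lamp_face (a point): Centre of the lit face of the inspection lamp, an upright aluminium LED panel 130 x 130 x 16 mm, 150 mm above the table, on a steel foot 10 mm high that reaches 35 mm in front of the face. x points out of the lit face (horizontal), z up. Fixed.
- lamp: The same lamp; origin on the table straight below lamp_face, same axes.
- detector: Photodetector behind the housing on the beam line: black 36 mm box on a steel post, fixed to the breadboard, 93 mm high. Origin at its foot.
- driver_mid (a point): Screwdriver with a black handle, 160 mm long, lying loose on the breadboard, on the robot's side of the beam; a point on it about half-way along. Leave alone.
- post_mid (a point): Loose steel optical post, 25 mm diameter, 50 mm high, standing on the breadboard beyond the beam; its centre. Leave alone.
- cleaner_mid (a point): Small brown bottle of lens cleaner, 42 mm diameter, 105 mm high, standing on the table; its middle. Leave alone.

How it is judged:
On the way, in this order (a step that is already met when the one before it is completed fails the run):
1. the shutter is closed over the laser's exit, the flap still shut (value of joint shutter below 0.08 rad and value of joint flap below 0.3 rad), for 0.2 s.
2. the cover flap is lifted, the shutter closed (value of joint flap above 1.1 rad and value of joint shutter below 0.08 rad), for 0.2 s.
3. the filter plate is held clear above the housing, the shutter closed (z of filter_window in the frame of flap_hinge above 0.032 m and contact force between the fingers and filter above 0.5 N and value of joint shutter below 0.08 rad), for 0.2 s.
At the end, for the whole second after the job is handed in: Shutter closed within 0.08 rad; the gripper holds the plate still before the lamp: window centre 20-120 mm in front of the lit face and within 30 mm sideways and in height of its middle, plate square to the lamp and upright within 0.25 rad, not touching the lamp (value of joint shutter below 0.08 rad and contact force between the fingers and filter above 0.5 N and contact force between filter and lamp below 0.1 N and x of filter_window in the frame of lamp_face between 0.02 and 0.12 m and y of filter_window in the frame of lamp_face between -0.03 and 0.03 m and z of filter_window in the frame of lamp_face between -0.03 and 0.03 m and angle between the y axis of filter_window and the x axis of lamp_face, either way round below 0.25 rad and angle between filter_window's own z axis and vertical below 0.25 rad and linear speed of filter below 0.03 m/s); the arm keeps its last pose, push and grip.
It fails at once if the screwdriver is disturbed (distance of driver_mid from where it was at the start of the episode above 0.03 m).
It fails at once if the post is disturbed (distance of post_mid from where it was at the start of the episode above 0.03 m).
It fails at once if the bottle is disturbed (distance of cleaner_mid from where it was at the start of the episode above 0.03 m).
It fails at once if the filter plate strikes the lamp (contact force between filter and lamp above 1 N).
It fails at once if the filter plate strikes the detector (contact force between filter and detector above 1 N).
It also fails if it takes over 67 s, if anything falls off the work surface, if the arm or the gripper's body presses on something with over 40 N, if the wrist force passes 120 N, or if a joint passes its speed limit or range.

## Robot

A 7-joint arm with a two-finger parallel gripper is mounted at the origin on the work surface. World frame = base frame: x ahead of the robot, y to its left, z up, the work surface at z = 0. Lengths are in m, angles in rad, forces in N, time in s.
With the tool pointing down it reaches from about 0.425 to 0.825 m from the base axis. Payload 3.6 kg.
Tool frame: the origin (TCP) lies at the very end of the fingers, on their centre line; the grasp point (between the pads) lies ctrl.grasp_offset behind it (ctrl.grasp_offset is the distance from the TCP to the grasp point, in m); z points along the fingers, y is the direction in which the jaws open and shut (so a half turn about z gives the same grasp; the last joint's range is limited). The gripper opens to 93 mm and grips with 3 to 60 N. Pads are 15 mm wide; open, the fingers measure 128 mm over their backs; the gripper's body (75 mm by 188 mm) begins 65 mm behind the grasp point.
Start: joints at [1.319, 0.615, -0.013, 1.423, 0.008, 1.103, -0.04], TCP at [0.146, -0.633, 0.219] pointing down, gripper open.
Joint ranges: [-3.12, 3.12], [-0.3, 2.06], [-1.34, 1.32], [0.26, 2.42], [-1.36, 4.5], [0.01, 1.98], [-2.84, 2.84]. Speed limits (rad/s): [2.79, 2.79, 3.14, 3.14, 3.14, 3.14, 3.14].

## Interface

Orientations are given as [roll, pitch, yaw] about the fixed x, y, z axes, in that order (R = Rz(yaw) Ry(pitch) Rx(roll)).
In Python, from station import ctrl gives the robot as it stands.
- The arm moves only by the tool move_arm, never from a script. Its argument "motion" is a list that holds one entry, the list of rows, each a list of 4 numbers: the shift along the tool's x, y, z in mm, then the turn about the tool's z in rad. A call has 1 to 5 rows; each row shifts and turns the pose as measured when the row begins, along the tool's axes as they then stand; what a row does not reach is not made up. A row lasts 1/12 s, in which the tool goes at most 41.7 mm and 7.16 degrees, less where a joint would pass 70% of its speed; a pose out of reach is approached as far as the arm can. A call with a gripper value outside its range is refused whole. "jaw" is the opening, from 0 (shut) to 1 (fully open), set as the call begins (left out, the last holds). The fingers move at their own pace and stop on an object; the grip force is fixed at half the most. Time passes only in rows, so rows that do not move let the fingers close. It gives the time, the measured TCP pose, the force and the opening at its end, in the units of the state.
- ctrl.get_state(): the state, without advancing time (a new reading comes with each control period).
- ctrl.grab_frame(name): name is "scene" or "side" or "wrist"; returns a dict with "image" (480x640x3 uint8, red, green, blue), "K" (3x3 intrinsics, pixels), "xyz" and "rotation" of the camera in the world. Camera axes: x right, y up, looking along -z (the intrinsics and any distortion apply to the point x, -y, -z); pixel columns grow to the right and rows downward; lengths in m; the calibration is good to about 2 mm. A picture is of the moment at which its call begins. There is no depth.
- ctrl.close_job(): hands the job in, once; it reports no verdict.
Trained networks look in the newest picture that a camera, given by its name, has taken for a name from the list of things; names that differ only in an ending like _2 or _b are one class to them, and where a whole thing is asked for, a point or a joint stands for the part that bears it (a point fixed in the world has none). Each returns a list of dicts, best first, with "confidence" (0 to 1); they miss things now and then, are a little off and sometimes report something else, mostly with a low value. They report only what shows in the picture. A call takes as long as a camera call.
- ctrl.masks_of(camera, name): "pixels" (480x640 bool, what is visible of it).
- ctrl.landmark_of(camera, name): "point" ([x, y, z] in m, in world coordinates, good to about 4 mm: a listed point, or the origin of a listed thing).
The state is a dict: "clock": time; "joint_positions": joint angles; "qvel": joint speeds; "joint_torque": joint torques, N m; "eef_pos": TCP position; "orientation": TCP orientation; "wrist_force": force on the tool from outside, world axes, zero at the start; "ft_torque": the same for the moment, N m; "grip_width": opening from 0.0 (shut) to 1.0 (fully open).
Only numpy, scipy, OpenCV 4.12 (cv2) and the standard library are available. Lean on these libraries where they do the work, as an engineer would, in place of code of your own. Each camera call takes 0.05 s, during which the arm holds its last target. There are 200 camera calls.

## Working session

There is one attempt and no reset: what is moved stays moved. The work goes in short steps, Python scripts to look and compute and a tool call to move; the robot and the scene stay as the last step left them, time stands still between calls to the robot, and variables do not carry over. Pictures are saved under pics/ and viewed, about 8 in all and at most 12, crops included, and the job is handed in when it is done.

Besides the shell and the picture viewer there is one more tool, called after "Call:" as name(argument=value, ...), one argument or row to a line, values as JSON. move_arm: Moves the arm, as the interface text tells. Its arguments: {"type":"object","properties":{"motion":{"type":"array","items":{"type":"array","items":{"type":"array","items":{"type":"number"}}}},"jaw":{"type":"number"}},"required":["motion"]}

```bash
mkdir -p pics; ls; python3 - <<'E'
from station import ctrl
import cv2,numpy as np
s=ctrl.get_state();print(s['clock'],s['eef_pos'],s['orientation'],s['grip_width'],ctrl.grasp_offset)
ims=[]
for c in ['scene','side','wrist']:
    f=ctrl.grab_frame(c);ims.append(f['image'])
    print(c,f['xyz'].round(3) if hasattr(f['xyz'],'round') else f['xyz'])
    print(np.round(f['rotation'],3).tolist(), np.round(f['K'],1).tolist())
    for n in ['shutter_hinge','flap_hinge','flap_knob','filter_grip','lamp_face','lamp','detector','driver_mid','post_mid','cleaner_mid']:
        r=ctrl.landmark_of(c,n)
        print(n,[(np.round(d['point'],3).tolist(),round(d['confidence'],2)) for d in r[:2]])
for n,i in zip(['scene','side','wrist'],ims): cv2.imwrite(f'pics/{n}0.png',i[:,:,::-1])
print(ctrl.get_state()['clock'])
E
```

```text
pics
0.0 [ 0.14536784 -0.63275158  0.21748835] [-3.13908289e+00  5.52067066e-05  2.25862785e-01] 1.0022163511385183 0.0188
scene [ 0.873 -0.542  0.933]
[0.605, 0.001, 0.571] [[521.4, 0.0, 310.5], [0.0, 521.4, 243.8], [0.0, 0.0, 1.0]]
shutter_hinge [([0.567, 0.26, 0.124], 0.93), ([0.547, 0.074, 0.177], 0.18)]
flap_hinge [([0.605, 0.072, 0.129], 0.67), ([0.453, -0.371, 0.005], 0.41)]
flap_knob [([0.548, 0.075, 0.178], 0.66)]
filter_grip []
lamp_face [([0.452, -0.374, 0.149], 0.97)]
lamp [([0.45, -0.371, 0.002], 0.74)]
detector [([0.568, -0.036, 0.027], 0.77)]
driver_mid [([0.451, 0.176, 0.024], 0.91), ([0.606, 0.072, 0.128], 0.42)]
post_mid [([0.68, 0.124, 0.049], 0.62), ([0.563, -0.036, 0.03], 0.47)]
cleaner_mid [([0.451, -0.37, 0.004], 0.39), ([0.606, 0.07, 0.128], 0.28)]
side [0.215 0.676 0.739]
[0.925, -0.024, -2.682] [[619.0, 0.0, 322.5], [0.0, 619.0, 229.6], [0.0, 0.0, 1.0]]
shutter_hinge [([0.568, 0.263, 0.128], 0.81)]
flap_hinge [([0.606, 0.077, 0.13], 0.74)]
flap_knob [([0.546, 0.072, 0.174], 0.94)]
filter_grip []
lamp_face [([0.454, -0.373, 0.15], 0.82)]
lamp [([0.457, -0.369, -0.001], 0.79)]
detector [([0.57, -0.035, 0.023], 0.89), ([0.546, 0.072, 0.179], 0.58)]
driver_mid [([0.451, 0.176, 0.024], 0.86)]
post_mid [([0.685, 0.122, 0.049], 0.78)]
cleaner_mid [([0.625, -0.354, 0.054], 0.79), ([0.569, -0.04, 0.024], 0.19)]
wrist [ 0.211 -0.619  0.386]
[-0.248, 0.001, -1.344] [[355.0, 0.0, 318.1], [0.0, 355.0, 238.4], [0.0, 0.0, 1.0]]
shutter_hinge []
flap_hinge []
flap_knob []
filter_grip []
lamp_face []
lamp []
detector []
driver_mid []
post_mid []
cleaner_mid []
1.65
```

View pics/scene0.png

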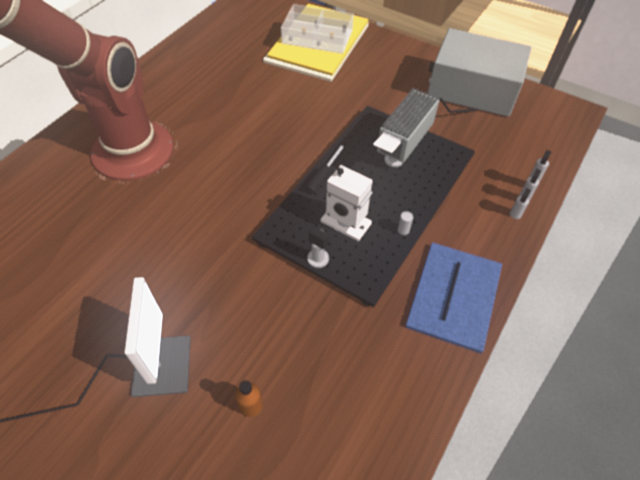

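View pics/side0.png

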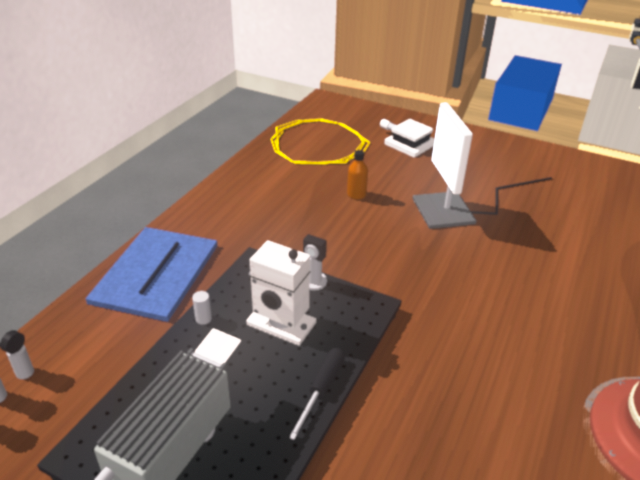

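```bash
cat > h.py <<'E'
from station import ctrl
import cv2,numpy as np
from scipy.spatial.transform import Rotation as R
def proj(f,P):
    p=(np.atleast_2d(P)-f['xyz'])@(R.from_euler('xyz',f['rotation']).as_matrix() if np.ndim(f['rotation'])==1 else np.array(f['rotation']))
    p=p*[1,-1,-1]; q=p@np.array(f['K']).T; return q[:,:2]/q[:,2:]
def hullmask(f,P):
    m=np.zeros((480,640),np.uint8); cv2.fillConvexPoly(m,cv2.convexHull(np.round(proj(f,P)).astype(np.int32)),1); return m>0
def iou(a,b): return (a&b).sum()/max(1,(a|b).sum())
def box(xr,yr,zr): return np.array([[x,y,z] for x in xr for y in yr for z in zr])
def rz(a): return R.from_euler('z',a).as_matrix()
def plan(target,yaw,n):
    s=ctrl.get_state(); p=np.array(s['eef_pos']); o=s['orientation'];M=R.from_euler('xyz',o).as_matrix()
    d=M.T@(np.array(target)-p)*1000; w=-(yaw-o[2]); w=(w+np.pi)%(2*np.pi)-np.pi
    print('at',p.round(4),np.round(o,3),'F',np.round(s['wrist_force'],1),'need tool mm',d.round(1),'turn',round(w,3)); 
E
python3 - <<'E'
from h import *
F={}
for c in ['scene','side']:
    f=ctrl.grab_frame(c)
    F[c]=(f,{n:(ctrl.masks_of(c,n) or [None])[0] for n in ['lamp','shutter','flap']})
    for n,m in F[c][1].items():
        if m: print(c,n,m['confidence'],m['pixels'].sum(),np.argwhere(m['pixels']).min(0),np.argwhere(m['pixels']).max(0))
LF=np.array([.453,-.3735,.15]);SH=np.array([.5675,.2615,.126]);FH=np.array([.6055,.0745,.1295])
for c,(f,M) in F.items():
    r=[]
    if M['lamp']:
      for y in np.arange(-1,1.01,.05):
        P=box((-.016,0),(-.065,.065),(-.065,.065))@rz(y).T+LF
        hm=hullmask(f,P); mk=M['lamp']['pixels'].copy(); 
        zz=int(proj(f,LF+[0,0,-.08])[0,1]); mk[zz:]=0; hm[zz:]=0
        r.append((round(iou(hm,mk),3),round(y,2)))
      print(c,'lamp',sorted(r)[::-1][:5])
    r=[]
    if M['shutter']:
      for y in np.arange(-.2,.21,.1):
       for a in np.arange(.8,2.8,.05):
        q=box((-.022,.022),(-.0015,.0015),(0,-.046))@R.from_euler('x',-a).as_matrix().T
        r.append((round(iou(hullmask(f,q@rz(y).T+SH),M['shutter']['pixels']),3),round(y,2),round(a,2)))
      print(c,'shut',sorted(r)[::-1][:6])
    r=[]
    if M['flap']:
      for y in np.arange(-.4,.41,.05):
        P=box((-.0745,-.0025),(-.025,.025),(0,.032))@rz(y).T+FH
        r.append((round(iou(hullmask(f,P),M['flap']['pixels']),3),round(y,2)))
      print(c,'flap',sorted(r)[::-1][:5])
E
```

```text
scene lamp 0.63 5397 [277   0] [421 190]
scene shutter 0.78 301 [134 374] [152 399]
scene flap 0.75 1119 [167 327] [205 371]
side lamp 0.62 3978 [104 414] [228 516]
side shutter 0.86 888 [330 196] [363 240]
scene lamp [(np.float64(0.801), np.float64(0.7)), (np.float64(0.798), np.float64(0.65)), (np.float64(0.749), np.float64(0.6)), (np.float64(0.734), np.float64(0.75)), (np.float64(0.701), np.float64(0.55))]
scene shut [(np.float64(0.947), np.float64(0.0), np.float64(1.7)), (np.float64(0.932), np.float64(0.0), np.float64(1.75)), (np.float64(0.88), np.float64(0.0), np.float64(1.8)), (np.float64(0.871), np.float64(0.0), np.float64(1.65)), (np.float64(0.864), np.float64(-0.1), np.float64(1.7)), (np.float64(0.848), np.float64(-0.1), np.float64(1.65))]
scene flap [(np.float64(0.905), np.float64(-0.0)), (np.float64(0.897), np.float64(-0.05)), (np.float64(0.887), np.float64(-0.1)), (np.float64(0.875), np.float64(0.05)), (np.float64(0.852), np.float64(-0.15))]
side lamp [(np.float64(0.947), np.float64(0.6)), (np.float64(0.91), np.float64(0.65)), (np.float64(0.875), np.float64(0.55)), (np.float64(0.846), np.float64(0.7)), (np.float64(0.793), np.float64(0.75))]
side shut [(np.float64(0.778), np.float64(0.0), np.float64(1.7)), (np.float64(0.774), np.float64(0.0), np.float64(1.75)), (np.float64(0.766), np.float64(0.1), np.float64(1.65)), (np.float64(0.763), np.float64(0.1), np.float64(1.7)), (np.float64(0.756), np.float64(0.0), np.float64(1.8)), (np.float64(0.744), np.float64(0.0), np.float64(1.85))]
```

```bash
cat >> h.py <<'E'
def rows(wps,step=38,turn=.12,start=None):
    "wps: list of (x,y,z,yaw); prints calls of 5 rows"
    s=ctrl.get_state(); p=np.array(s['eef_pos']);y=s['orientation'][2]; out=[]
    print('t',round(s['clock'],2),'at',p.round(4),np.round(s['orientation'],3),'F',np.round(s['wrist_force'],1),'grip',round(s['grip_width'],3))
    for w in wps:
        t=np.array(w[:3]); dy=(w[3]-y+np.pi)%(2*np.pi)-np.pi
        n=max(1,int(np.ceil(max(np.linalg.norm(t-p)*1000/step,abs(dy)/turn))))
        dp=(t-p)/n
        for i in range(n):
            M=R.from_euler('xyz',[np.pi,0,y]).as_matrix(); d=M.T@dp*1000
            out.append([*[float(v) for v in d.round(0)],round(-dy/n,3)]); y+=dy/n
        p=t
    for i in range(0,len(out),5): print(out[i:i+5])
E
python3 - <<'E'
from h import *
rows([(.146,-.633,.35,.226),(.55,-.3,.33,.9),(.567,.19,.30,1.571)])
E
```

```text
t 2.05 at [ 0.1455 -0.6335  0.2186] [-3.142 -0.     0.226] F [-0.6 -0.7  0.8] grip 1.003
[[0.0, -0.0, -33.0, np.float64(-0.0)], [0.0, -0.0, -33.0, np.float64(-0.0)], [0.0, -0.0, -33.0, np.float64(-0.0)], [0.0, -0.0, -33.0, np.float64(-0.0)], [33.0, -17.0, 1.0, np.float64(-0.048)]]
[[34.0, -15.0, 1.0, np.float64(-0.048)], [35.0, -13.0, 1.0, np.float64(-0.048)], [36.0, -12.0, 1.0, np.float64(-0.048)], [36.0, -10.0, 1.0, np.float64(-0.048)], [36.0, -8.0, 1.0, np.float64(-0.048)]]
[[37.0, -6.0, 1.0, np.float64(-0.048)], [37.0, -5.0, 1.0, np.float64(-0.048)], [37.0, -3.0, 1.0, np.float64(-0.048)], [37.0, -1.0, 1.0, np.float64(-0.048)], [37.0, 1.0, 1.0, np.float64(-0.048)]]
[[37.0, 2.0, 1.0, np.float64(-0.048)], [37.0, 4.0, 1.0, np.float64(-0.048)], [37.0, 6.0, 1.0, np.float64(-0.048)], [30.0, -22.0, 2.0, np.float64(-0.052)], [31.0, -21.0, 2.0, np.float64(-0.052)]]
[[32.0, -19.0, 2.0, np.float64(-0.052)], [33.0, -17.0, 2.0, np.float64(-0.052)], [34.0, -16.0, 2.0, np.float64(-0.052)], [35.0, -14.0, 2.0, np.float64(-0.052)], [36.0, -12.0, 2.0, np.float64(-0.052)]]
[[36.0, -10.0, 2.0, np.float64(-0.052)], [37.0, -8.0, 2.0, np.float64(-0.052)], [37.0, -6.0, 2.0, np.float64(-0.052)], [37.0, -5.0, 2.0, np.float64(-0.052)], [38.0, -3.0, 2.0, np.float64(-0.052)]]
[[38.0, -1.0, 2.0, np.float64(-0.052)]]
```

Call:
move_arm(
  motion=[
    [[0,0,-33,0],[0,0,-33,0],[0,0,-33,0],[0,0,-33,0],[33,-17,1,-0.048]],
  ],
  jaw=0,
)

```text
clock: 2.47
eef_pos: [0.1651, -0.6121, 0.351]
orientation: [-3.134, 0.007, 0.261]
wrist_force: [-0.5, -1.6, 1.6]
grip_width: 0.688
```

Call:
move_arm(
  motion=[
    [[34,-15,1,-0.048],[35,-13,1,-0.048],[36,-12,1,-0.048],[36,-10,1,-0.048],[36,-8,1,-0.048]],
  ],
)

```text
clock: 2.88
eef_pos: [0.3128, -0.4945, 0.3495]
orientation: [3.14, 0.008, 0.501]
wrist_force: [0.3, -0.1, 0.0]
grip_width: 0.332
```

Call:
move_arm(
  motion=[
    [[37,-6,1,-0.048],[37,-5,1,-0.048],[37,-3,1,-0.048],[37,-1,1,-0.048],[37,1,1,-0.048]],
  ],
)

```text
clock: 3.3
eef_pos: [0.4634, -0.3715, 0.3444]
orientation: [3.139, 0.009, 0.752]
wrist_force: [-0.4, -1.1, -0.2]
grip_width: 0.007
```

Call:
move_arm(
  motion=[
    [[37,2,1,-0.048],[37,4,1,-0.048],[37,6,1,-0.048],[30,-22,2,-0.052],[31,-21,2,-0.052]],
  ],
)

```text
clock: 3.72
eef_pos: [0.5597, -0.2197, 0.3335]
orientation: [3.139, 0.009, 1.011]
wrist_force: [0.6, 0.2, 0.2]
grip_width: 0.003
```

```bash
python3 - <<'E'
from h import *
rows([(.567,.19,.26,1.571),(.567,.223,.17,1.571)])
E
```

```text
t 3.72 at [ 0.5597 -0.2197  0.3335] [3.139 0.009 1.011] F [0.6 0.2 0.2] grip 0.003
[[32.0, -19.0, 7.0, np.float64(-0.051)], [33.0, -18.0, 7.0, np.float64(-0.051)], [34.0, -16.0, 7.0, np.float64(-0.051)], [34.0, -14.0, 7.0, np.float64(-0.051)], [35.0, -12.0, 7.0, np.float64(-0.051)]]
[[36.0, -11.0, 7.0, np.float64(-0.051)], [36.0, -9.0, 7.0, np.float64(-0.051)], [37.0, -7.0, 7.0, np.float64(-0.051)], [37.0, -5.0, 7.0, np.float64(-0.051)], [37.0, -3.0, 7.0, np.float64(-0.051)]]
[[37.0, -1.0, 7.0, np.float64(-0.051)], [11.0, 0.0, 30.0, np.float64(0.0)], [11.0, 0.0, 30.0, np.float64(0.0)], [11.0, 0.0, 30.0, np.float64(0.0)]]
```

Call:
move_arm(
  motion=[
    [[32,-19,7,-0.051],[33,-18,7,-0.051],[34,-16,7,-0.051],[34,-14,7,-0.051],[35,-12,7,-0.051]],
  ],
)

```text
clock: 4.13
eef_pos: [0.563, -0.0253, 0.2965]
orientation: [3.136, 0.009, 1.278]
wrist_force: [0.6, -0.7, -0.8]
grip_width: 0.008
```

Call:
move_arm(
  motion=[
    [[36,-11,7,-0.051],[36,-9,7,-0.051],[37,-7,7,-0.051],[37,-5,7,-0.051],[37,-3,7,-0.051]],
  ],
)

```text
clock: 4.55
eef_pos: [0.5618, 0.1692, 0.2594]
orientation: [3.135, 0.011, 1.544]
wrist_force: [0.6, 0.5, 0.6]
grip_width: 0.007
```

Call:
move_arm(
  motion=[
    [[37,-1,7,-0.051],[0,0,0,0]],
  ],
)

```text
clock: 4.72
eef_pos: [0.5581, 0.2181, 0.2507]
orientation: [3.138, 0.004, 1.612]
wrist_force: [-0.5, 0.7, 0.4]
grip_width: 0.004
```

```bash
python3 - <<'E'
from h import *
f=ctrl.grab_frame('wrist');cv2.imwrite('pics/w1.png',f['image'][:,:,::-1])
for n in ['shutter_hinge','flap_knob','flap_hinge']: print(n,[(np.round(d['point'],4).tolist(),round(d['confidence'],2)) for d in ctrl.landmark_of('wrist',n)[:2]])
rows([(.567,.223,.16,1.571),(.567,.223,.09,1.571)],step=25)
E
```

```text
shutter_hinge [([0.5669, 0.2614, 0.124], 0.75)]
flap_knob []
flap_hinge []
t 4.92 at [0.5623 0.2061 0.2519] [3.134 0.013 1.595] F [-0.  -0.7 -0.1] grip 0.004
[[4.0, 1.0, 23.0, np.float64(0.006)], [4.0, 1.0, 23.0, np.float64(0.006)], [4.0, 1.0, 23.0, np.float64(0.006)], [4.0, 1.0, 23.0, np.float64(0.006)], [0.0, -0.0, 23.0, np.float64(-0.0)]]
[[0.0, -0.0, 23.0, np.float64(-0.0)], [0.0, -0.0, 23.0, np.float64(-0.0)]]
```

View pics/w1.png

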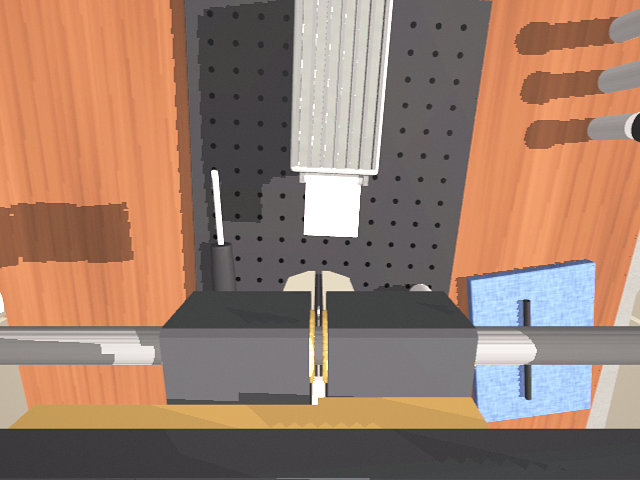

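Call:
move_arm(
  motion=[
    [[4,1,23,0.006],[4,1,23,0.006],[4,1,23,0.006],[4,1,23,0.006],[0,0,15,0]],
  ],
)

```text
clock: 5.33
eef_pos: [0.5772, 0.2088, 0.1489]
orientation: [3.115, 0.014, 1.545]
wrist_force: [-1.0, -0.2, -0.1]
grip_width: 0.005
```

Call:
move_arm(
  motion=[
    [[0,0,15,0],[0,0,15,0],[0,0,15,0],[0,0,10,0],[0,0,0,0]],
  ],
)

```text
clock: 5.75
eef_pos: [0.5827, 0.1914, 0.0897]
orientation: [3.114, 0.025, 1.522]
wrist_force: [0.1, 0.6, -0.2]
grip_width: 0.002
```

```bash
python3 - <<'E'
from h import *
rows([(.567,.25,.087,1.571)],step=6)
E
```

```text
t 5.75 at [0.5827 0.1914 0.0897] [3.114 0.025 1.522] F [ 0.1  0.6 -0.2] grip 0.002
[[5.0, -2.0, 0.0, np.float64(-0.004)], [5.0, -2.0, 0.0, np.float64(-0.004)], [5.0, -2.0, 0.0, np.float64(-0.004)], [5.0, -2.0, 0.0, np.float64(-0.004)], [5.0, -2.0, 0.0, np.float64(-0.004)]]
[[5.0, -2.0, 0.0, np.float64(-0.004)], [5.0, -2.0, 0.0, np.float64(-0.004)], [5.0, -2.0, 0.0, np.float64(-0.004)], [5.0, -1.0, 0.0, np.float64(-0.004)], [5.0, -1.0, 0.0, np.float64(-0.004)]]
[[5.0, -1.0, 0.0, np.float64(-0.004)]]
```

Call:
move_arm(
  motion=[
    [[0,0,-25,0],[0,0,-25,0],[0,0,-20,0],[0,0,0,0]],
  ],
)

```text
clock: 6.08
eef_pos: [0.5827, 0.1864, 0.1627]
orientation: [3.115, 0.029, 1.512]
wrist_force: [0.4, 0.3, 0.4]
grip_width: 0.001
```

Call:
move_arm(
  motion=[
    [[15,-5,0,0],[15,-5,0,0],[8,-5,0,0],[0,0,0,0]],
  ],
)

```text
clock: 6.42
eef_pos: [0.5733, 0.2212, 0.1647]
orientation: [3.107, 0.029, 1.501]
wrist_force: [-0.5, 0.1, -0.3]
grip_width: 0.004
```

```bash
python3 - <<'E'
from h import *
rows([(.567,.225,.15,1.571)],step=12)
r=[];f=ctrl.grab_frame('side');m=ctrl.masks_of('side','shutter')
if m:
 for a in np.arange(0,2.8,.05):
  q=box((-.022,.022),(-.0015,.0015),(0,-.046))@R.from_euler('x',-a).as_matrix().T
  r.append((round(iou(hullmask(f,q+[.5675,.2615,.126]),m[0]['pixels']),3),round(a,2)))
 print(m[0]['confidence'],sorted(r)[::-1][:4])
E
```

```text
t 6.42 at [0.5733 0.2212 0.1647] [3.107 0.029 1.501] F [-0.5  0.1 -0.3] grip 0.004
[[2.0, -3.0, 7.0, np.float64(-0.035)], [2.0, -3.0, 7.0, np.float64(-0.035)]]
0.63 [(np.float64(0.8), np.float64(1.75)), (np.float64(0.797), np.float64(1.8)), (np.float64(0.785), np.float64(1.85)), (np.float64(0.774), np.float64(1.9))]
```

Call:
move_arm(
  motion=[
    [[5,-3,16,-0.02],[4,-3,16,-0.02],[4,-2,16,-0.02],[4,-2,16,-0.02],[4,-2,14,-0.01]],
  ],
)

```text
clock: 6.93
eef_pos: [0.5726, 0.2305, 0.086]
orientation: [3.098, 0.038, 1.582]
wrist_force: [-0.1, -0.4, -0.7]
grip_width: 0.008
```

```bash
python3 - <<'E'
from h import *
rows([(.567,.25,.087,1.571)],step=6)
s=ctrl.get_state();print(s['joint_positions'])
E
```

```text
t 6.93 at [0.5726 0.2305 0.086 ] [3.098 0.038 1.582] F [-0.1 -0.4 -0.7] grip 0.008
[[5.0, -1.0, -0.0, np.float64(0.003)], [5.0, -1.0, -0.0, np.float64(0.003)], [5.0, -1.0, -0.0, np.float64(0.003)], [5.0, -1.0, -0.0, np.float64(0.003)]]
[-0.21379912  0.72965257 -0.38640606  1.68244418  0.4380845   0.79569841
 -0.80738962]
```

Call:
move_arm(
  motion=[
    [[9,-2,0,0],[9,-2,0,0],[8,-2,0,0]],
  ],
)

```text
clock: 7.18
eef_pos: [0.5664, 0.2493, 0.0808]
orientation: [3.104, 0.049, 1.574]
wrist_force: [6.7, -18.0, -1.0]
grip_width: 0.003
```

Call:
move_arm(
  motion=[
    [[7,-2,0,0],[6,-2,0,0]],
  ],
)

```text
clock: 7.35
eef_pos: [0.5665, 0.248, 0.081]
orientation: [3.101, 0.074, 1.564]
wrist_force: [1.5, -7.5, 0.8]
grip_width: 0.004
```

```bash
cat >> h.py <<'E'
def shut(c='side'):
    r=[];f=ctrl.grab_frame(c);m=ctrl.masks_of(c,'shutter')
    if not m: print('no shutter mask');return f
    for a in np.arange(0,2.8,.04):
        q=box((-.022,.022),(-.0015,.0015),(0,-.046))@R.from_euler('x',-a).as_matrix().T
        r.append((float(round(iou(hullmask(f,q+[.5675,.2615,.126]),m[0]['pixels']),3)),float(round(a,2))))
    print('shutter',c,m[0]['confidence'],m[0]['pixels'].sum(),sorted(r)[::-1][:4]); return f
E
python3 - <<'E'
from h import *
rows([(.567,.256,.087,1.571)],step=6)
f=shut('scene');f=shut()
cv2.imwrite('pics/s2.png',cv2.resize(f['image'][230:480,50:380,::-1],None,fx=2,fy=2))
E
```

```text
t 7.35 at [0.5665 0.248  0.081 ] [3.101 0.074 1.564] F [ 1.5 -7.5  0.8] grip 0.004
[[4.0, 0.0, -3.0, np.float64(-0.003)], [4.0, 0.0, -3.0, np.float64(-0.003)]]
shutter scene 0.6 44 [(0.131, 0.0), (0.126, 0.04), (0.121, 0.08), (0.117, 0.12)]
no shutter mask
```

View pics/s2.png

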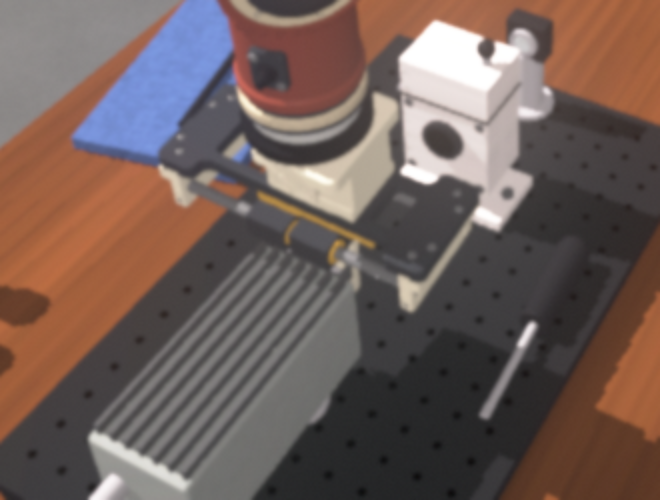

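Call:
move_arm(
  motion=[
    [[-15,0,0,0],[-20,0,0,0],[-5,0,-35,0],[0,0,-40,-0.11],[0,0,-40,-0.11]],
  ],
)

```text
clock: 7.97
eef_pos: [0.5586, 0.2123, 0.1974]
orientation: [3.132, 0.088, 1.789]
wrist_force: [0.1, 0.5, 0.1]
grip_width: 0.005
```

```bash
python3 - <<'E'
from h import *
f=shut('scene');f=shut()
rows([(.547,.0735,.26,3.14)],step=20)
s=ctrl.get_state();print(s['joint_positions'])
E
```

```text
shutter scene 0.62 252 [(0.75, 0.0), (0.722, 0.04), (0.688, 0.08), (0.664, 0.12)]
shutter side 0.7 1079 [(0.0, 2.76), (0.0, 2.72), (0.0, 2.68), (0.0, 2.64)]
t 8.17 at [0.5599 0.2144 0.1982] [3.125 0.085 1.784] F [ 0.7 -0.3 -0.1] grip 0.007
[[-11.0, -4.0, -5.0, np.float64(-0.113)], [-11.0, -5.0, -5.0, np.float64(-0.113)], [-10.0, -6.0, -5.0, np.float64(-0.113)], [-9.0, -7.0, -5.0, np.float64(-0.113)], [-9.0, -8.0, -5.0, np.float64(-0.113)]]
[[-8.0, -9.0, -5.0, np.float64(-0.113)], [-7.0, -10.0, -5.0, np.float64(-0.113)], [-5.0, -10.0, -5.0, np.float64(-0.113)], [-4.0, -11.0, -5.0, np.float64(-0.113)], [-3.0, -11.0, -5.0, np.float64(-0.113)]]
[[-2.0, -12.0, -5.0, np.float64(-0.113)], [-0.0, -12.0, -5.0, np.float64(-0.113)]]
[-0.15349839  0.59571994 -0.48552402  1.59785195  0.40529589  1.05543237
 -0.5638643 ]
```

Call:
move_arm(
  motion=[
    [[-11,-4,-6,-0.113],[-11,-5,-6,-0.113],[-10,-6,-6,-0.113],[-9,-7,-6,-0.113],[-9,-8,-6,-0.113]],
  ],
  jaw=0.4,
)

```text
clock: 8.58
eef_pos: [0.5476, 0.1601, 0.2266]
orientation: [-3.096, 0.072, 2.382]
wrist_force: [-0.0, -0.2, 0.4]
grip_width: 0.313
```

Call:
move_arm(
  motion=[
    [[-8,-9,-6,-0.113],[-7,-10,-6,-0.113],[-5,-10,-6,-0.113],[-4,-11,-6,-0.113],[-3,-11,-6,-0.113]],
  ],
)

```text
clock: 9.0
eef_pos: [0.5399, 0.1011, 0.2552]
orientation: [-3.056, 0.02, 2.975]
wrist_force: [0.0, 0.1, -0.6]
grip_width: 0.405
```

Call:
move_arm(
  motion=[
    [[0,0,0,0]],
  ],
)

```text
clock: 9.08
eef_pos: [0.5402, 0.0985, 0.2545]
orientation: [-3.054, 0.019, 2.973]
wrist_force: [1.1, 0.1, -0.5]
grip_width: 0.397
```

Call:
move_arm(
  motion=[
    [[0,0,0,0]],
  ],
)

```text
clock: 9.17
eef_pos: [0.5395, 0.0984, 0.2533]
orientation: [-3.054, 0.017, 2.969]
wrist_force: [0.6, 0.1, 0.4]
grip_width: 0.398
```

Call:
move_arm(
  motion=[
    [[0,0,0,0],[0,0,0,0],[0,0,0,0]],
  ],
)

```text
clock: 9.42
eef_pos: [0.5382, 0.1, 0.2507]
orientation: [-3.053, 0.013, 2.965]
wrist_force: [-0.1, 0.6, -0.9]
grip_width: 0.403
```

```bash
python3 - <<'E'
from h import *
s=ctrl.get_state();print(s['joint_positions'],s['qvel'].round(3) if hasattr(s['qvel'],'round') else s['qvel'])
f=ctrl.grab_frame('wrist');print(ctrl.get_state()['joint_positions'])
rows([(.547,.0735,.26,3.14)],step=20)
E
```

```text
[ 0.24593324  0.54742373 -0.83228438  1.64571059  0.50818774  1.2049085
  0.6682105 ] [-0.02   0.01   0.001  0.008 -0.002 -0.005 -0.024]
[ 0.24583247  0.54741658 -0.83259012  1.64586162  0.50814823  1.20488945
  0.66848632]
t 9.47 at [0.538  0.1002 0.2507] [-3.053  0.013  2.966] F [0.3 0.2 0.3] grip 0.4
[[-7.0, -12.0, -5.0, np.float64(-0.087)], [-6.0, -13.0, -5.0, np.float64(-0.087)]]
```

```bash
sed -i "s/M=R.from_euler('xyz',\[np.pi,0,y\]).as_matrix(); d=M.T@dp\*1000/M=M0@rz(-(y-y0)); d=M.T@dp*1000/; s/y=s\['orientation'\]\[2\]; out=\[\]/y=y0=s['orientation'][2]; out=[]; M0=R.from_euler('xyz',s['orientation']).as_matrix()/; s/round(-dy\/n,3)/float(round(-dy\/n,3))/" h.py
python3 - <<'E'
from h import *
rows([(.546,.074,.215,3.14)],step=20)
E
```

```text
t 9.47 at [0.538  0.1002 0.2507] [-3.053  0.013  2.966] F [0.3 0.2 0.3] grip 0.4
[[-4.0, -7.0, 13.0, -0.058], [-4.0, -7.0, 13.0, -0.058], [-3.0, -7.0, 13.0, -0.058]]
```

Call:
move_arm(
  motion=[
    [[-4,-7,12,-0.06],[-4,-8,12,-0.06],[-4,-8,12,-0.06],[0,0,-1,-0.01]],
  ],
)

```text
clock: 9.8
eef_pos: [0.5474, 0.0764, 0.2172]
orientation: [-3.053, -0.002, -3.116]
wrist_force: [-0.1, -1.3, 0.7]
grip_width: 0.403
```

```bash
python3 - <<'E'
from h import *
f=ctrl.grab_frame('wrist');cv2.imwrite('pics/w2.png',f['image'][:,:,::-1])
for c in ['wrist','side']:
  if c!='wrist': ctrl.grab_frame(c)
  for n in ['flap_knob','flap_hinge']: print(n,[(np.round(d['point'],4).tolist(),round(d['confidence'],2)) for d in ctrl.landmark_of(c,n)[:2]])
rows([(.546,.074,.168,3.14)],step=12)
E
```

```text
flap_knob [([0.5526, 0.0811, 0.1755], 0.68)]
flap_hinge []
flap_knob [([0.5434, 0.0749, 0.1754], 0.76)]
flap_hinge [([0.6056, 0.0743, 0.1278], 0.87)]
t 10.1 at [0.5481 0.0802 0.2207] [-3.057  0.004 -3.114] F [ 0.4 -0.3 -0. ] grip 0.402
[[0.0, -0.0, 11.0, 0.006], [0.0, -0.0, 11.0, 0.006], [0.0, -0.0, 11.0, 0.006], [0.0, -0.0, 11.0, 0.006], [0.0, -0.0, 11.0, 0.006]]
```

View pics/w2.png

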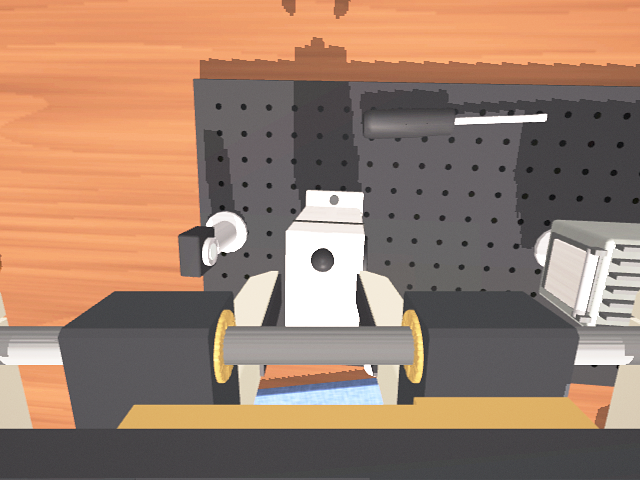

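Call:
move_arm(
  motion=[
    [[0,0,12,0.006],[1,0,11,0.006],[1,0,10,0.006],[0,0,9,0.006],[0,0,7,0]],
  ],
)

```text
clock: 10.52
eef_pos: [0.5468, 0.0778, 0.1698]
orientation: [-3.058, 0.011, -3.14]
wrist_force: [-0.3, -0.6, -0.4]
grip_width: 0.396
```

```bash
python3 - <<'E'
from h import *
rows([(.546,.074,.168,3.14)],step=12)
E
```

```text
t 10.52 at [0.5468 0.0778 0.1698] [-3.058  0.011 -3.14 ] F [-0.3 -0.6 -0.4] grip 0.396
[[1.0, -4.0, 2.0, 0.003]]
```

Call:
move_arm(
  motion=[
    [[1,-4,1,0],[0,0,0,0],[0,0,-1,0],[0,0,0,0],[0,0,-1,0]],
  ],
  jaw=0,
)

```text
clock: 10.93
eef_pos: [0.5451, 0.0745, 0.168]
orientation: [-3.061, 0.008, -3.139]
wrist_force: [3.5, 0.1, -3.8]
grip_width: 0.142
```

```bash
cat > arc.py <<'E'
import sys
from h import *
s=ctrl.get_state();p=np.array(s['eef_pos']);H=np.array([.6055,.0745,.1292]);r=.076
a0=np.arctan2(p[2]+.007-H[2],p[0]-H[0]); print('theta',np.radians(142.8)-a0,'r',np.hypot(p[2]+.007-H[2],p[0]-H[0]))
T=[float(t) for t in sys.argv[1:]]
rows([(H[0]+r*np.cos(np.radians(142.8)-t),p[1],H[2]-.007+r*np.sin(np.radians(142.8)-t),3.1416) for t in T],step=20)
E
python3 arc.py .15 .3 .45 .6 .75 .9 1.05 1.2 1.35 1.5
```

```text
theta 0.0001178107770978265 r 0.07580212174307362
t 10.93 at [0.5451 0.0745 0.168 ] [-3.061  0.008 -3.139] F [ 3.5  0.1 -3.8] grip 0.142
[[-7.0, -1.0, -9.0, 0.002], [-9.0, -1.0, -7.0, -0.0], [-10.0, -0.0, -6.0, -0.0], [-11.0, -0.0, -4.0, -0.0], [-11.0, -0.0, -3.0, -0.0]]
[[-11.0, -0.0, -1.0, -0.0], [-11.0, 0.0, 1.0, -0.0], [-11.0, 0.0, 2.0, -0.0], [-11.0, 0.0, 4.0, -0.0], [-10.0, 0.0, 6.0, -0.0]]
```

Call:
move_arm(
  motion=[
    [[-7,-1,-9,0],[-9,-1,-8,0],[-10,0,-7,0],[-11,0,-5,0],[-11,0,-4,0]],
  ],
)

```text
clock: 11.35
eef_pos: [0.5913, 0.0743, 0.1979]
orientation: [-3.061, 0.0, -3.137]
wrist_force: [-0.6, 1.2, -11.8]
grip_width: 0.142
```

```bash
python3 arc.py .7 .85 1.0 1.15 1.3 1.45 1.6
```

```text
theta 0.736541652043895 r 0.0769710562344885
t 11.35 at [0.5913 0.0743 0.1979] [-3.061  0.    -3.137] F [ -0.6   1.2 -11.8] grip 0.142
[[3.0, 0.0, 2.0, 0.005], [-11.0, -0.0, -2.0, -0.0], [-11.0, 0.0, 0.0, -0.0], [-11.0, 0.0, 2.0, -0.0], [-11.0, 0.0, 3.0, -0.0]]
[[-10.0, 0.0, 5.0, -0.0], [-9.0, 1.0, 6.0, -0.0]]
```

Call:
move_arm(
  motion=[
    [[-11,0,1,0],[-11,0,2,0],[-11,0,3,0],[-11,0,4,0],[-10,0,6,0]],
  ],
)

```text
clock: 11.77
eef_pos: [0.6448, 0.0739, 0.1875]
orientation: [-3.059, -0.004, -3.137]
wrist_force: [-1.6, 0.3, 1.5]
grip_width: 0.139
```

```bash
python3 arc.py 1.55 1.65 1.75 1.82
```

```text
theta 1.463390934110192 r 0.07621280545663812
t 11.77 at [0.6448 0.0739 0.1875] [-3.059 -0.004 -3.137] F [-1.6  0.3  1.5] grip 0.139
[[-5.0, 0.0, 4.0, 0.005], [-6.0, 0.0, 5.0, -0.0], [-5.0, 0.0, 5.0, -0.0], [-3.0, 0.0, 4.0, -0.0]]
```

Call:
move_arm(
  motion=[
    [[-6,0,4,0],[-6,0,5,0],[-5,0,5,0],[-2,0,3,0],[0,0,0,0]],
  ],
)

```text
clock: 12.18
eef_pos: [0.6666, 0.0738, 0.1692]
orientation: [-3.061, -0.003, -3.137]
wrist_force: [0.4, 0.2, 0.4]
grip_width: 0.137
```

```bash
python3 arc.py 1.8
```

```text
theta 1.8369501894771618 r 0.07704306490491705
t 12.18 at [0.6666 0.0738 0.1692] [-3.061e+00 -3.000e-03 -3.137e+00] F [0.4 0.2 0.4] grip 0.137
[[3.0, -0.0, -2.0, 0.005]]
```

Call:
move_arm(
  motion=[
    [[0,0,-1,0],[0,0,-1,0],[0,0,-1,0],[0,0,-1,0],[-4,0,-8,0]],
  ],
  jaw=0.4,
)

```text
clock: 12.6
eef_pos: [0.6692, 0.0717, 0.1795]
orientation: [-3.056, -0.007, -3.137]
wrist_force: [0.2, 0.2, 0.2]
grip_width: 0.39
```

Call:
move_arm(
  motion=[
    [[-1,0,-25,0],[0,0,-30,0],[0,0,-30,0],[0,0,-30,0],[0,0,0,0]],
  ],
)

```text
clock: 13.02
eef_pos: [0.6719, 0.0805, 0.3014]
orientation: [-3.056, -0.006, -3.139]
wrist_force: [0.0, 0.2, 0.7]
grip_width: 0.4
```

```bash
python3 - <<'E'
from h import *
for c in ['side','scene']:
  f=ctrl.grab_frame(c)
  for n in ['flap_knob','filter_grip']: print(c,n,[(np.round(d['point'],4).tolist(),round(d['confidence'],2)) for d in ctrl.landmark_of(c,n)[:2]])
f=shut('scene')
cv2.imwrite('pics/s3.png',cv2.resize(f['image'][80:280,240:480,::-1],None,fx=3,fy=3))
rows([(.567,.0745,.27,3.1416)],step=30)
print(ctrl.get_state()['joint_positions'])
E
```

```text
side flap_knob [([0.6673, 0.0724, 0.1756], 0.95)]
side filter_grip [([0.5607, 0.0728, 0.1401], 0.71)]
scene flap_knob [([0.6628, 0.0775, 0.1802], 0.72)]
scene filter_grip [([0.5652, 0.0726, 0.1427], 0.67)]
shutter scene 0.74 892 [(0.0, 2.76), (0.0, 2.72), (0.0, 2.68), (0.0, 2.64)]
t 13.42 at [0.6693 0.0774 0.2921] [-3.05  -0.02  -3.139] F [-0.4 -0.2 -0.2] grip 0.397
[[25.0, -0.0, 6.0, 0.001], [25.0, -0.0, 6.0, 0.001], [25.0, -0.0, 6.0, 0.001], [25.0, -0.0, 6.0, 0.001]]
[ 0.18907921  0.73234209 -0.8169445   1.17641823  0.58177323  1.49954703
  1.00910662]
```

View pics/s3.png

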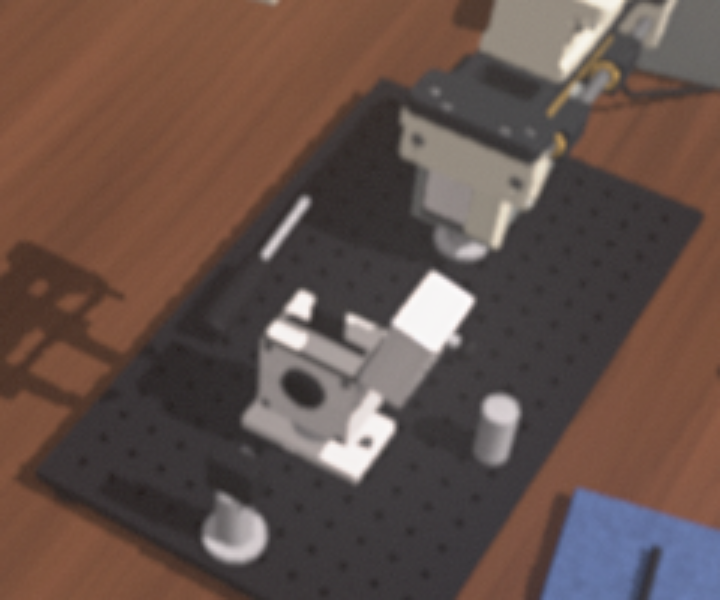

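Call:
move_arm(
  motion=[
    [[26,0,5,0],[26,0,5,0],[26,0,6,0],[25,0,15,0],[0,-1,30,0]],
  ],
)

```text
clock: 13.83
eef_pos: [0.563, 0.0729, 0.2319]
orientation: [-3.055, -0.017, -3.14]
wrist_force: [0.1, 0.6, 0.9]
grip_width: 0.402
```

Call:
move_arm(
  motion=[
    [[0,0,20,0],[0,0,0,0]],
  ],
)

```text
clock: 14.0
eef_pos: [0.5579, 0.0677, 0.2064]
orientation: [-3.05, -0.026, -3.14]
wrist_force: [0.1, -1.5, -0.4]
grip_width: 0.403
```

```bash
python3 - <<'E'
from h import *
for c in ['wrist']:
  f=ctrl.grab_frame(c)
  for n in ['flap_knob','filter_grip']: print(c,n,[(np.round(d['point'],4).tolist(),round(d['confidence'],2)) for d in ctrl.landmark_of(c,n)[:2]])
cv2.imwrite('pics/w3.png',f['image'][:,:,::-1])
rows([(.566,.0735,.133,3.1416)],step=15)
E
```

```text
wrist flap_knob []
wrist filter_grip [([0.5683, 0.0753, 0.1395], 0.65)]
t 14.15 at [0.5614 0.0697 0.2105] [-3.053 -0.018 -3.141] F [-0.1 -0.3  0.4] grip 0.4
[[-1.0, 2.0, 13.0, 0.0], [-1.0, 2.0, 13.0, 0.0], [-1.0, 2.0, 13.0, 0.0], [-1.0, 2.0, 13.0, 0.0], [-1.0, 2.0, 13.0, 0.0]]
[[-1.0, 2.0, 13.0, 0.0]]
```

View pics/w3.png

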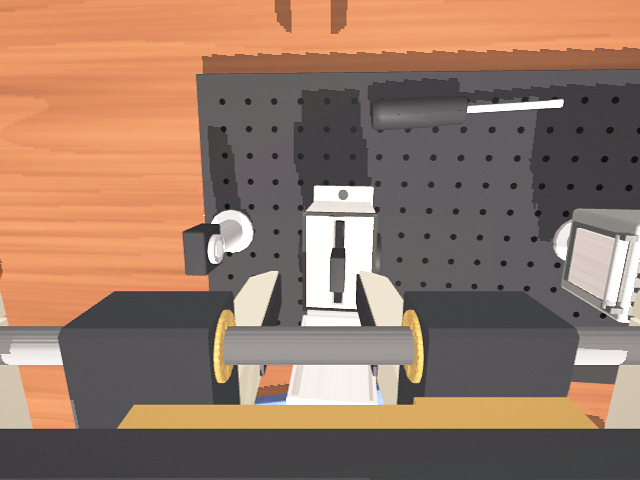

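Call:
move_arm(
  motion=[
    [[-1,2,14,0],[-1,2,14,0],[-1,2,13,0],[-1,2,13,0],[-1,1,10,0]],
  ],
)

```text
clock: 14.57
eef_pos: [0.5738, 0.0776, 0.1517]
orientation: [-3.061, 0.001, 3.141]
wrist_force: [0.4, 0.1, -0.4]
grip_width: 0.399
```

```bash
python3 - <<'E'
from h import *
rows([(.566,.0735,.134,3.1416)],step=15)
E
```

```text
t 14.57 at [0.5738 0.0776 0.1517] [-3.061e+00  1.000e-03  3.141e+00] F [ 0.4  0.1 -0.4] grip 0.399
[[4.0, -1.0, 9.0, -0.001], [4.0, -1.0, 9.0, -0.001]]
```

Call:
move_arm(
  motion=[
    [[5,-2,9,0],[5,-1,8,0],[0,0,0,0]],
  ],
)

```text
clock: 14.82
eef_pos: [0.5646, 0.0742, 0.1324]
orientation: [-3.062, 0.001, 3.141]
wrist_force: [-0.9, -0.5, -0.5]
grip_width: 0.402
```

```bash
python3 - <<'E'
from h import *
rows([(.566,.0735,.134,3.1416)],step=15)
E
```

```text
t 14.82 at [0.5646 0.0742 0.1324] [-3.062e+00  1.000e-03  3.141e+00] F [-0.9 -0.5 -0.5] grip 0.402
[[-1.0, -1.0, -2.0, -0.001]]
```

Good. Close on the block; extra still rows let the tilt settle.

Call:
move_arm(
  motion=[
    [[0,0,-2,0],[0,0,-1,0],[0,0,-1,0],[0,0,-1,0],[0,0,-1,0]],
  ],
  jaw=0,
)

```text
clock: 15.23
eef_pos: [0.5654, 0.0757, 0.1397]
orientation: [-3.064, 0.002, 3.141]
wrist_force: [0.7, 3.0, -3.2]
grip_width: 0.105
```

Call:
move_arm(
  motion=[
    [[0,0,0,0],[0,0,0,0],[0,0,0,0]],
  ],
)

```text
clock: 15.48
eef_pos: [0.5654, 0.0769, 0.1401]
orientation: [-3.066, 0.003, 3.141]
wrist_force: [0.5, 0.7, -1.3]
grip_width: 0.107
```

```bash
python3 - <<'E'
from h import *
s=ctrl.get_state();print(s['ft_torque'])
rows([(.566,.0745,.134,3.1416)],step=15)
rows([(s['eef_pos'][0],s['eef_pos'][1],.25,3.1416)],step=15)
E
```

```text
[ 0.30534379 -0.19511814 -0.04515097]
t 15.48 at [0.5654 0.0769 0.1401] [-3.066e+00  3.000e-03  3.141e+00] F [ 0.5  0.7 -1.3] grip 0.107
[[-1.0, -2.0, 6.0, -0.0]]
t 15.48 at [0.5654 0.0769 0.1401] [-3.066e+00  3.000e-03  3.141e+00] F [ 0.5  0.7 -1.3] grip 0.107
[[-0.0, -1.0, -14.0, -0.0], [-0.0, -1.0, -14.0, -0.0], [-0.0, -1.0, -14.0, -0.0], [-0.0, -1.0, -14.0, -0.0], [-0.0, -1.0, -14.0, -0.0]]
[[-0.0, -1.0, -14.0, -0.0], [-0.0, -1.0, -14.0, -0.0], [-0.0, -1.0, -14.0, -0.0]]
```

Call:
move_arm(
  motion=[
    [[0,-1,-10,0],[0,-1,-12,0],[0,-1,-14,0]],
  ],
)

```text
clock: 15.73
eef_pos: [0.5638, 0.077, 0.1757]
orientation: [-3.067, -0.003, -3.141]
wrist_force: [0.9, 1.0, -1.1]
grip_width: 0.103
```

```bash
python3 - <<'E'
from h import *
rows([(.5655,.076,.25,3.1416)],step=20)
E
```

```text
t 15.73 at [0.5638 0.077  0.1757] [-3.067e+00 -3.000e-03 -3.141e+00] F [ 0.9  1.  -1.1] grip 0.103
[[-0.0, -2.0, -18.0, 0.0], [-0.0, -2.0, -18.0, 0.0], [-0.0, -2.0, -18.0, 0.0], [-0.0, -2.0, -18.0, 0.0]]
```

Low forces; continue straight up.

Call:
move_arm(
  motion=[
    [[0,-2,-18,0],[0,-2,-18,0],[0,-2,-18,0],[0,-2,-18,0],[0,0,-5,0]],
  ],
)

```text
clock: 16.15
eef_pos: [0.5649, 0.0742, 0.2641]
orientation: [-3.066, 0.004, -3.14]
wrist_force: [0.3, 0.1, -0.6]
grip_width: 0.105
```

```bash
python3 - <<'E'
from h import *
f=ctrl.grab_frame('side');cv2.imwrite('pics/s4.png',cv2.resize(f['image'][100:400,150:450,::-1],None,fx=2,fy=2))
for n in ['filter_grip','filter_window']: print(n,[(np.round(d['point'],4).tolist(),round(d['confidence'],2)) for d in ctrl.landmark_of('side',n)[:2]])
f=ctrl.grab_frame('scene')
for n in ['filter_grip','filter_window']: print(n,[(np.round(d['point'],4).tolist(),round(d['confidence'],2)) for d in ctrl.landmark_of('scene',n)[:2]])
rows([(.52,-.10,.26,2.7),(.51,-.325,.26,2.2)],step=28)
print(ctrl.get_state()['joint_positions'])
E
```

```text
filter_grip [([0.5629, 0.0731, 0.2685], 0.62)]
filter_window [([0.57, 0.0675, 0.2282], 0.6), ([0.4531, -0.3726, 0.0029], 0.53)]
filter_grip [([0.563, 0.073, 0.2629], 0.86)]
filter_window [([0.5659, 0.0718, 0.2211], 0.65), ([0.6654, 0.0767, 0.1761], 0.51)]
t 16.45 at [0.5628 0.0734 0.2587] [-3.064 -0.004 -3.139] F [-0.1  0.2 -0.8] grip 0.104
[[6.0, -25.0, 2.0, 0.063], [5.0, -25.0, 2.0, 0.063], [3.0, -25.0, 2.0, 0.063], [1.0, -25.0, 2.0, 0.063], [-0.0, -25.0, 2.0, 0.063]]
[[-2.0, -25.0, 2.0, 0.063], [-3.0, -25.0, 2.0, 0.063], [-10.0, -23.0, 2.0, 0.056], [-11.0, -22.0, 2.0, 0.056], [-12.0, -22.0, 2.0, 0.056]]
[[-13.0, -21.0, 2.0, 0.056], [-14.0, -20.0, 2.0, 0.056], [-16.0, -19.0, 2.0, 0.056], [-17.0, -19.0, 2.0, 0.056], [-18.0, -18.0, 2.0, 0.056]]
[[-19.0, -17.0, 2.0, 0.056]]
[ 0.3131198   0.58294374 -0.87345846  1.58085877  0.53167631  1.25141403
  0.89996622]
```

View pics/s4.png

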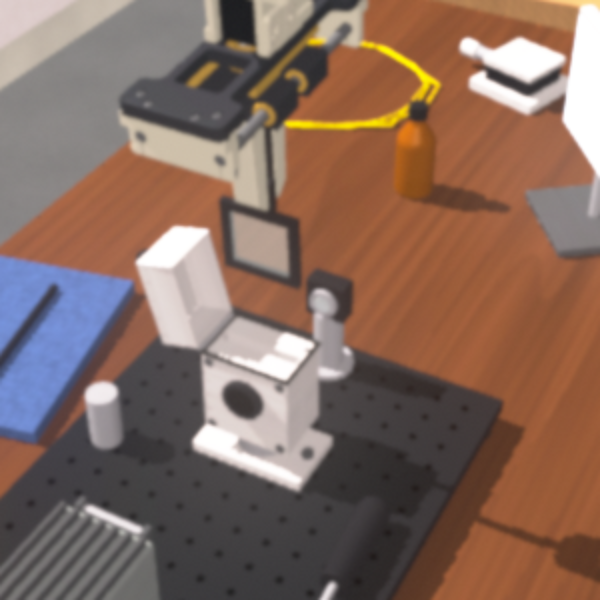

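Call:
move_arm(
  motion=[
    [[6,-25,1,0.063],[5,-25,1,0.063],[3,-25,1,0.063],[1,-25,1,0.063],[0,-25,1,0.063]],
  ],
)

```text
clock: 16.87
eef_pos: [0.529, -0.0459, 0.257]
orientation: [-3.07, 0.008, 2.832]
wrist_force: [-0.7, -0.1, -0.2]
grip_width: 0.104
```

Call:
move_arm(
  motion=[
    [[-2,-25,1,0.063],[-3,-25,1,0.063]],
  ],
)

```text
clock: 17.03
eef_pos: [0.5147, -0.0971, 0.2562]
orientation: [-3.07, 0.012, 2.701]
wrist_force: [-0.4, 0.3, -0.7]
grip_width: 0.106
```

```bash
python3 - <<'E'
from h import *
rows([(.515,-.31,.25,2.2)],step=28)
print(ctrl.get_state()['joint_positions'])
E
```

```text
t 17.03 at [ 0.5147 -0.0971  0.2562] [-3.07   0.012  2.701] F [-0.4  0.3 -0.7] grip 0.106
[[-11.0, -24.0, 3.0, 0.063], [-13.0, -23.0, 3.0, 0.063], [-14.0, -22.0, 3.0, 0.063], [-16.0, -21.0, 3.0, 0.063], [-17.0, -20.0, 3.0, 0.063]]
[[-18.0, -19.0, 3.0, 0.063], [-19.0, -18.0, 3.0, 0.063], [-20.0, -17.0, 3.0, 0.063]]
[ 0.61937828  0.48006947 -0.78428285  1.71089178  0.44119379  1.1453509
  0.8223175 ]
```

Call:
move_arm(
  motion=[
    [[-11,-24,2,0.063],[-13,-23,2,0.063],[-14,-22,2,0.063],[-16,-21,2,0.063],[-17,-20,2,0.063]],
  ],
)

```text
clock: 17.45
eef_pos: [0.509, -0.235, 0.2501]
orientation: [-3.071, 0.024, 2.374]
wrist_force: [0.2, 0.0, -0.6]
grip_width: 0.101
```

Call:
move_arm(
  motion=[
    [[-18,-19,2,0.063],[-16,-15,2,0.063],[-10,-8,2,0.063],[0,0,0,0]],
  ],
)

```text
clock: 17.78
eef_pos: [0.5033, -0.3072, 0.2425]
orientation: [-3.068, 0.032, 2.161]
wrist_force: [0.3, -0.6, -0.7]
grip_width: 0.106
```

```bash
python3 - <<'E'
from h import *
for c in ['side','scene']:
  f=ctrl.grab_frame(c)
  for n in ['filter_grip','filter_window','lamp_face']: print(c,n,[(np.round(d['point'],4).tolist(),round(d['confidence'],2)) for d in ctrl.landmark_of(c,n)[:2]])
rows([(.51,-.327,.187,2.2)],step=15)
E
```

```text
side filter_grip [([0.5022, -0.3115, 0.2459], 0.85), ([0.6641, 0.0726, 0.179], 0.63)]
side filter_window [([0.5039, -0.3129, 0.2061], 0.55)]
side lamp_face [([0.4559, -0.3753, 0.1481], 0.91)]
scene filter_grip [([0.5031, -0.3043, 0.2481], 0.92)]
scene filter_window [([0.6674, 0.0746, 0.1825], 0.66), ([0.5032, -0.3063, 0.2046], 0.65)]
scene lamp_face []
t 18.18 at [ 0.5054 -0.3018  0.2446] [-3.072  0.033  2.172] F [-0.9  0.7 -0.6] grip 0.103
[[-4.0, -1.0, 12.0, -0.006], [-4.0, -1.0, 12.0, -0.006], [-4.0, -1.0, 12.0, -0.006], [-4.0, -1.0, 12.0, -0.006], [-4.0, -1.0, 12.0, -0.006]]
```

Call:
move_arm(
  motion=[
    [[-4,0,12,0],[-4,0,12,0],[-4,0,11,0],[-4,0,10,0],[-4,0,6,0]],
  ],
)

```text
clock: 18.6
eef_pos: [0.5166, -0.3211, 0.191]
orientation: [-3.073, 0.035, 2.177]
wrist_force: [-0.5, -0.3, -1.4]
grip_width: 0.103
```

```bash
cat > chk.py <<'E'
from h import *
import sys
L=np.array([.4535,-.3735,.15]);W=[]
for c in ['side','scene']:
  f=ctrl.grab_frame(c)
  for n,dz in [('filter_grip',-.043),('filter_window',0)]:
    for d in ctrl.landmark_of(c,n):
      p=np.array(d['point'])
      if p[1]<-.2 and p[2]>.1: print(c,n,p.round(4),round(d['confidence'],2),'lampframe',(rz(.62).T@(p+[0,0,dz]-L)).round(4)); break
  if len(sys.argv)>1: cv2.imwrite(f'pics/{c}{sys.argv[1]}.png',f['image'][:,:,::-1]);
rows([(.51,-.327,.189,2.2)],step=15)
E
python3 chk.py
```

```text
side filter_grip [ 0.5136 -0.3273  0.1923] 0.76 lampframe [ 0.0758  0.0027 -0.0007]
side filter_window [ 0.5197 -0.3259  0.1525] 0.96 lampframe [0.0815 0.0003 0.0025]
scene filter_grip [ 0.5183 -0.3218  0.1967] 0.82 lampframe [0.0828 0.0044 0.0037]
scene filter_window [ 0.5157 -0.3284  0.1527] 0.58 lampframe [0.0768 0.0006 0.0027]
t 18.9 at [ 0.5178 -0.3206  0.1939] [-3.076  0.038  2.177] F [-0.1 -0.2 -0.3] grip 0.107
[[-1.0, -10.0, 6.0, -0.023]]
```

Call:
move_arm(
  motion=[
    [[0,0,0,0]],
  ],
)

```text
clock: 18.98
eef_pos: [0.5181, -0.3205, 0.1946]
orientation: [-3.076, 0.039, 2.177]
wrist_force: [-0.3, -0.4, -1.3]
grip_width: 0.104
```

```bash
python3 chk.py 5; python3 -c "
from h import *
shut('scene')
f=ctrl.grab_frame('side');m=ctrl.masks_of('side','shutter');print([(d['confidence'],d['pixels'].sum(),np.argwhere(d['pixels']).mean(0)) for d in m], proj(f,np.array([[.5675,.2615,.126],[.5675,.2615,.1]])))
for n in ['driver_mid','post_mid','cleaner_mid']: print(n,[np.round(d['point'],3) for d in ctrl.landmark_of('side',n)[:1]])
"; python3 -c "
import cv2,numpy as np
a=cv2.imread('pics/scene5.png');b=cv2.imread('pics/side5.png')
cv2.imwrite('pics/f5.png',np.hstack([cv2.resize(a[60:460,50:480],(400,372)),cv2.resize(b[60:480,90:520],(400,391))[:372]]))"
```

```text
side filter_grip [ 0.5135 -0.3231  0.1971] 0.91 lampframe [0.0781 0.0062 0.0041]
side filter_window [ 0.5185 -0.3254  0.1563] 0.82 lampframe [0.0808 0.0014 0.0063]
scene filter_grip [ 0.5158 -0.3233  0.1997] 0.73 lampframe [0.0799 0.0047 0.0067]
scene filter_window [ 0.5201 -0.3251  0.155 ] 0.62 lampframe [0.0823 0.0007 0.005 ]
t 19.28 at [ 0.5178 -0.3206  0.1942] [-3.076  0.039  2.177] F [ 0.3 -0.  -0.5] grip 0.104
[[-1.0, -10.0, 6.0, -0.023]]
shutter scene 0.66 262 [(0.78, 0.0), (0.751, 0.04), (0.715, 0.08), (0.69, 0.12)]
[(0.26, np.int64(11067), array([421.43860125, 165.94244149]))] [[207.57639829 362.23097566]
 [209.3411044  375.62235283]]
driver_mid [array([0.454, 0.176, 0.023])]
post_mid [array([ 0.455, -0.377,  0.15 ])]
cleaner_mid [array([ 0.627, -0.351,  0.05 ])]
```

View pics/f5.png

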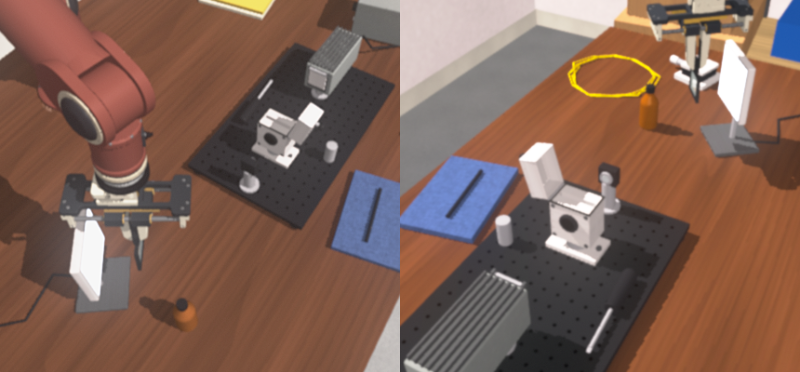

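```bash
python3 -c "
from station import ctrl
print(ctrl.close_job()); s=ctrl.get_state(); print(s['clock'],s['eef_pos'],s['grip_width'])"
```

```text
the job is handed in; nothing more can be done
None
the job is handed in; nothing more can be done
```

I closed the shutter, lifted the flap to about 1.8 rad and drew the filter plate straight up out of its slot. I carried it to the lamp and handed the job in at about 19.5 s of the 67 s, still holding the plate there.

**Position at the lamp:** The last checks put the window about 80 mm in front of the lit face, within 7 mm sideways and in height of its middle. The grip width was about 9.7 mm on the 10 mm block, and wrist force was about 0.5 N.

**Angle to the lamp:** The gripper is about 0.08 rad off vertical because it picked up a small tilt on the way. The plate faces 0.61 rad by the arm's own pose. The lamp's heading fitted as 0.6 rad in the side view and 0.65–0.7 rad in the scene view.

**Shutter:** The scene camera still fits it best at 0 rad. The side camera cannot confirm this, because its only shutter detection was a low-confidence false one.

**Loose things:** The screwdriver and bottle measured within about 3 mm of where they started. The network mistook the lamp for the post, so I only confirmed the post by eye: it stands in its place in the last pictures.

**One miss:** The first press on the shutter went down in front of it without touching. I repeated it with a correction for the arm's sideways drift.

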